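# Third gap on the shed shelf

### The job

Starting over the first gap at the red-capped end of the blue divider rack, run closed fingertips along the top of its steel rail, keeping touch, over the first and second gaps to the third gap, and touch the rail no farther along than that. Then, with the fingertips only and without picking it up, push the grey latch plate lengthwise along the shelf into that third gap, under the rail, until it is fully home against the back wall. Leave the padlock, the wooden box, the hinge and the hook where they are, and finish with the hand clear of everything.

Things in the scene. Friction and masses are not known exactly. Their poses are not given: they have to be found in the camera images.
- rack: fixed blue divider rack on the level aluminium shelf (shelf top 12 mm above the work surface). Origin: centre of its underside, on the shelf; x points into the gaps, y along the row, z up. Seven dividers 5 mm thick, 30 high, 70 long (x -35 to 35), 52 apart, make six gaps 47 mm wide, centres y = -130, -78, -26, 26, 78, 130. Mouths at x = -35, back wall (30 high) at x = 35. No floor of its own
- rail: rigid straight smooth steel rail fixed on the dividers along the mouths, origin and axes as rack. Spans x -35 to -11, y -158 to 158; underside 30 mm, flat top 38 mm above the shelf. A touch is placed midway between the fingertips of an upright hand, and counts as over a gap within 16 mm of the gap's centre
- red_cap: fixed red plastic block 30 x 20 x 38 mm (top level with the rail's) at one end of the rail, rack x = -23, y = 169.5 or -169.5; origin: centre of its underside. The gap next to it is the first: with the cap at +y the first three gaps are at y = 130, 78, 26; at -y, -130, -78, -26. A like black block closes the other end
- latch_plate: loose grey plastic latch plate 100 x 36 x 14 mm, about 80 g, flat on the shelf before the rack; slides easily (under 2 N). Origin: centre of its underside; x along its length, z up. Its +x end, narrowed to 26 mm over the last 10 mm, starts towards the rack (within 0.25 rad). Fully home, its origin is at rack x = -15 mm and 30 mm of its tail stands out before the rail
- padlock: loose black padlock standing upright beside one end of the rack: body 20 x 38 x 32 mm, steel shackle up to 56 mm; origin: centre of its underside
- wood_box: loose small wooden box with a brass hook catch, 67 x 87 x 45 mm high, beside the other end of the rack; origin: centre of its underside
- hinge: loose silver hinge, 46 x 32 x 7 mm, lying in an outermost gap of the rack; origin: centre of its underside
- steel_hook: loose dark steel hook, about 50 x 25 x 8 mm, lying in the other outermost gap; origin: on the shelf under its shank's line
There are look-alikes about, which are no part of the job. What is meant by the latch_plate is not yellow, and is the larger of those in its own colour.

How it is judged:
By the outcome, as a careful person would: the job done as asked, in the order asked, and still so for the second after the job is handed in, with the robot touching nothing.
It also fails if it takes over 67 s, if anything falls off the work surface, if the arm or the gripper's body presses on something with over 40 N, if the wrist force passes 120 N, or if a joint passes its speed limit or range.

### The arm

A 6-joint arm with a two-finger parallel gripper is mounted at the origin on the work surface. World frame = base frame: x ahead of the robot, y to its left, z up, the work surface at z = 0. Lengths are in mm, angles in rad, forces in N, time in s.
With the tool pointing down it reaches from about 350 to 975 mm from the base axis. Payload 7.1 kg.
Tool frame: the origin (TCP) lies between the finger pads; the fingertips stand 17 mm ahead of it and the grasp point (between the pads) lies 2 mm behind it (tip_reach is the y of the fingertips in the tool frame, in mm); y points along the fingers, x is the direction in which the jaws open and shut, and the axes are right-handed (so a half turn about y gives the same grasp; the last joint's range is limited). The gripper opens to 88 mm and grips with 3 to 60 N. Pads are 20 mm wide; open, the fingers measure 115 mm over their backs; the gripper's body (75 mm by 178 mm) begins 61 mm behind the grasp point.
Start: joints at [1.259, 0.423, 1.63, -0, 1.089, -0.019], TCP at [180.365, 598.392, 239.675] pointing down, gripper open.
Joint ranges: [-3, 3], [-0.9, 2.11], [0.09, 2.58], [-1.31, 4.45], [0.11, 2.69], [-2.54, 2.54]. Speed limits (rad/s): [2.39, 2.39, 3.01, 3.14, 3.14, 3.14].

### API

Orientations are given as a rotation vector (axis times angle).
In Python, from workcell import get_obs, get_image, camera_model, close_job, silhouettes, tip_of, tip_reach gives the robot as it stands. The module is installed in compiled form; this text tells all that it offers.
- The arm moves only by the tool arm_command, never from a script. Its argument "targets" is a list of rows, each a list of 4 numbers: the shift along the tool's x, y, z in mm, then the turn about the tool's y in rad. A call has 1 to 20 rows; each row shifts and turns the commanded pose from where the row before left it, along the tool's axes as they then stand; what a row does not reach is not made up. A row lasts 1/12 s, in which the tool goes at most 41.7 mm and 7.16 degrees, less where a joint would pass 70% of its speed; a pose out of reach is approached as far as the arm can. A call is refused whole if a number of a shift passes 41.7 or a number of a turn 0.125, either way. A call with a gripper value outside its range is refused whole. "gripper" is the opening in per cent of the stroke, from 0 (shut) to 100 (fully open), set as the call begins (left out, the last holds). The fingers move at their own pace and stop on an object; the grip force is fixed at half the most. Time passes only in rows, so rows that do not move let the fingers close. It gives the time, the measured TCP pose, the force and the opening at its end, in the units of the state.
- get_obs(): the state, without advancing time (a new reading comes with each control period).
- get_image(name): name is "scene" or "top"; returns the picture (400x640x3 uint8, blue, green, red); there is no depth.
- camera_model(name): a dict with "mtx" (3x3 intrinsics, pixels), "position" and "orientation" of the camera in the world. Camera axes: x right, y up, looking along -z (the intrinsics and any distortion apply to the point x, -y, -z); pixel columns grow to the right and rows downward; lengths in mm; the calibration is good to about 2 mm. A picture is of the moment at which its call begins. camera_model takes no time and is no camera call.
- close_job(): hands the job in, once; it reports no verdict.
Trained networks look in the newest picture that a camera, given by its name, has taken for a name from the list of things; names that differ only in an ending like _2 or _b are one class to them, and where a whole thing is asked for, a point or a joint stands for the part that bears it (a point fixed in the world has none). Each returns a list of dicts, best first, with "conf" (0 to 1); they miss things now and then, are a little off and sometimes report something else, mostly with a low value. They report only what shows in the picture. A call takes as long as a camera call. They do not tell look-alikes from the thing itself.
- silhouettes(camera, thing): "pixels" (400x640 bool, what is visible of it) and "at" ([column, row] in pixels, amid what is visible of it).
- tip_of(camera, thing): "at" ([column, row] in pixels: a listed point, or the origin of a listed thing).
The state is a dict: "t": time; "qpos": joint angles; "qvel": joint speeds; "joint_torque": joint torques, N m; "ee_pos": TCP position; "orientation": TCP orientation; "ft_force": force on the tool from outside, world axes, zero at the start; "moment": the same for the moment, N m; "width": finger opening in mm.
Only numpy, scipy, OpenCV 4.12 (cv2) and the standard library are available. Lean on these libraries where they do the work, as an engineer would, in place of code of your own. Each camera call takes 0.05 s, during which the arm holds its last target. There are 200 camera calls.

## Working session

There is one attempt and no reset: what is moved stays moved. The work goes in short steps, Python scripts to look and compute and a tool call to move; the robot and the scene stay as the last step left them, time stands still between calls to the robot, and variables do not carry over. Pictures are saved under pics/ and viewed, about 8 in all and at most 12, crops included, and the job is handed in when it is done.

Besides the shell and the picture viewer there is one more tool, called after "Emit:" as name(argument=value, ...) on one line, values as JSON. arm_command: Moves the arm, as the interface text tells. Its arguments: {"type":"object","properties":{"targets":{"type":"array","items":{"type":"array","items":{"type":"number"}}},"gripper":{"type":"number"}},"required":["targets"]}

```bash
mkdir -p pics
cat > h.py <<'E'
import numpy as np, cv2
from workcell import *
from scipy.spatial.transform import Rotation as R
def cam(n):
    m=camera_model(n); o=np.array(m['orientation'],float)
    Rm=R.from_rotvec(o).as_matrix() if o.size==3 else o.reshape(3,3)
    return np.array(m['mtx'],float),np.array(m['position'],float),Rm,m
def ray(n,uv,z):
    K,p,Rm,_=cam(n); d=np.linalg.solve(K,[uv[0],uv[1],1.]); d=Rm@np.array([d[0],-d[1],-d[2]])
    return p+d*(z-p[2])/d[2]
def proj(n,P):
    K,p,Rm,_=cam(n); c=Rm.T@(np.array(P,float)-p); q=K@np.array([c[0],-c[1],-c[2]]); return q[:2]/q[2]
E
python3 - <<'E'
from h import *
o=get_obs(); print({k:np.round(v,3) for k,v in o.items()})
for n in ('scene','top'):
    print(camera_model(n)); im=get_image(n); cv2.imwrite(f'pics/{n}0.png',im)
    for t in ('rack','rail','red_cap','latch_plate','padlock','wood_box','hinge','steel_hook'):
        try: print(n,t,[(round(d['conf'],2),np.round(d['at']),) for d in tip_of(n,t)], [(round(d['conf'],2),np.round(d['at']),d['pixels'].sum()) for d in silhouettes(n,t)] if t=='latch_plate' else '')
        except Exception as e: print(t,e)
E
```

```text
{'t': np.float64(0.0), 'qpos': array([ 1.259,  0.424,  1.631,  0.   ,  1.089, -0.019]), 'qvel': array([ 0.   ,  0.001, -0.002, -0.001,  0.001,  0.   ]), 'joint_torque': array([-1.0000e-03, -5.4461e+01, -2.7368e+01,  6.4000e-02,  2.3000e-02,
       -0.0000e+00]), 'ee_pos': array([180.202, 597.908, 238.891]), 'orientation': array([-1.334, -0.99 ,  0.992]), 'ft_force': array([ 0.197,  0.881, -0.044]), 'moment': array([0.015, 0.028, 0.012]), 'width': np.float64(87.911)}
{'mtx': array([[426.28182509,   0.        , 320.95178072],
       [  0.        , 426.28182509, 199.99848005],
       [  0.        ,   0.        ,   1.        ]]), 'position': array([1048.03702984, -469.32275426,  850.9022789 ]), 'orientation': array([0.68830569, 0.32719538, 0.84215371])}
scene rack [(0.78, array([356., 256.]))] 
scene rail [(0.66, array([355., 256.]))] 
scene red_cap [(0.45, array([394., 216.]))] 
scene latch_plate [(0.82, array([198., 201.])), (0.74, array([152., 226.])), (0.67, array([289., 258.]))] [(0.81, array([198., 202.]), np.int64(270)), (0.72, array([287., 255.]), np.int64(603)), (0.61, array([15
[... 490 characters left out ...]
position': array([ 331.7713696 ,  -18.87658408, 1253.66795737]), 'orientation': array([ 0.0751932, -0.0901737, -1.5692784])}
top rack [(0.94, array([322., 140.])), (0.52, array([268., 149.]))] 
top rail [(0.57, array([325., 139.]))] 
top red_cap [(0.57, array([266., 148.]))] 
top latch_plate [(0.82, array([429., 271.])), (0.68, array([360., 176.])), (0.45, array([388., 270.]))] [(0.88, array([432., 270.]), np.int64(446)), (0.53, array([388., 271.]), np.int64(237))]
top padlock [(0.41, array([403., 139.]))] 
top wood_box [(0.64, array([240., 143.]))] 
top hinge [(0.47, array([366., 137.])), (0.34, array([269., 148.])), (0.16, array([321., 140.]))] 
top steel_hook [(0.52, array([278., 140.]))]
```

Run:
```python
from h import *
a=cv2.imread('pics/scene0.png')[150:350,130:450]; b=cv2.imread('pics/top0.png')[100:300,210:450]
cv2.imwrite('pics/a.png',cv2.resize(a,None,fx=2.5,fy=2.5,interpolation=cv2.INTER_CUBIC)); cv2.imwrite('pics/b.png',cv2.resize(b,None,fx=3,fy=3,interpolation=cv2.INTER_CUBIC))
```

```text
(no output)
```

View pics/a.png

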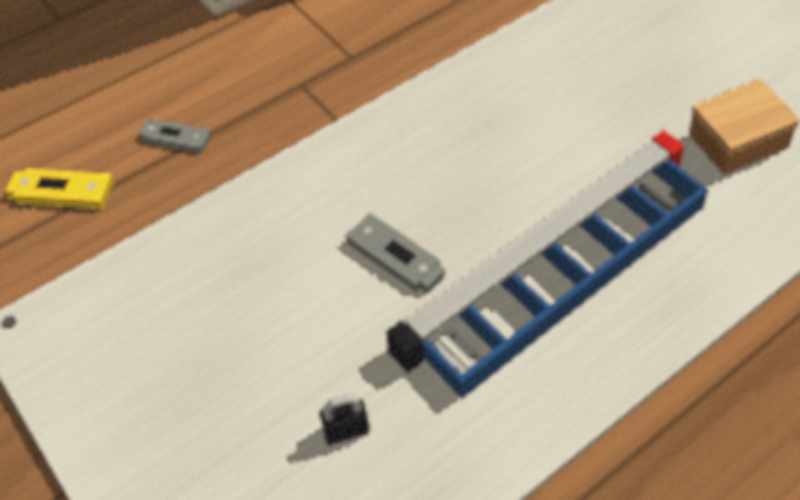

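View pics/b.png

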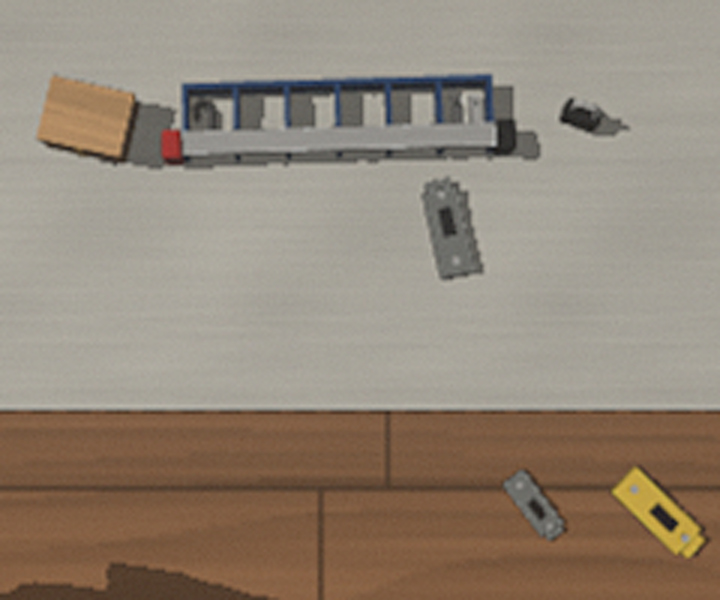

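The scene matches the listed names:
- **Red cap:** at the left (+y) end in the top view, about (267,148).
- **Plate candidates in the top view:** large grey on the shelf at (360,176), small grey at (388,270), yellow at (429,271). The enlarged crop shows the one on the shelf before the rack is grey and the larger grey, so it is the latch_plate.

Next I'll measure the rack and plate.

Run:
```python
from h import *
from scipy.optimize import least_squares
def rects(n,mask,z):
    c=np.argwhere(mask)[:,::-1]
    P=np.array([ray(n,p,z)[:2] for p in c],np.float32); r=cv2.minAreaRect(P); return r
for n in ('top','scene'):
    im=get_image(n); 
    for s in silhouettes(n,'rail'): print(n,'rail',s['conf'],rects(n,s['pixels'],50))
    hsv=cv2.cvtColor(im,cv2.COLOR_BGR2HSV)
    red=(((hsv[...,0]<6)|(hsv[...,0]>174))&(hsv[...,1]>180)&(hsv[...,2]>90))
    print('red',red.sum(),rects(n,red,50))
    blue=(hsv[...,0]>100)&(hsv[...,0]<125)&(hsv[...,1]>130)
    k,l,st,ce=cv2.connectedComponentsWithStats(blue.astype(np.uint8)); print('blue',rects(n,blue&(l==1+np.argmax(st[1:,4])),42))
    # plate: gray connected in window around
    for s in silhouettes(n,'latch_plate'):
        print(n,'plate',round(s['conf'],2),s['at'],s['pixels'].sum(),rects(n,s['pixels'],24))
    print('tip',[(t,[(round(d['conf'],2),ray(n,d['at'],z)[:2].round()) for d in tip_of(n,t)]) for t,z in(('latch_plate',12),('rack',12),('red_cap',12),('rail',12),('wood_box',12),('padlock',12))])
o=get_obs(); print(R.from_rotvec(o['orientation']).as_matrix().round(3))
```

```text
top rail 0.62 ((618.5047607421875, -38.91326904296875), (26.3269100189209, 318.394775390625), 1.9291527271270752)
red 3 ((623.734375, 120.63634490966797), (6.896600246429443, 2.701519727706909), 26.682518005371094)
blue ((684.8944702148438, -129.05975341796875), (5.1023438572883606e-05, 49.08103561401367), 0.12564559280872345)
top plate 0.87 [432.3, 274.2] 403 ((243.27285766601562, -360.8602294921875), (98.12947082519531, 36.395294189453125), 44.63896942138672)
top plate 0.83 [360.0, 176.9] 374 ((532.9441528320312, -151.7158660888672), (100.4029312133789, 37.888370513916016), 8.140181541442871)
top plate 0.75 [386.6, 270.3] 168 ((252.27468872070312, -234.811279296875), (66.114990234375, 24.742441177368164), 36.51742935180664)
tip [('latch_plate', [(0.72, array([ 536., -162.])), (0.7, array([ 241., -364.])), (0.52, array([ 242., -227.]))]), ('rack', [(0.56, array([644., -47.]))]), ('red_cap', [(0.64, array([642., -42.])), (0.4, array([620., 127.]))]), ('rail', [(0.6, array([655., -39.]))]), ('wood_box', [(0.92, array([635., 214.]))]), ('padlock', [(0.69, array([ 650., -284.]))])]
scene rail 0.67 ((626.3593139648438, -42.617889404296875), (28.980209350585938, 318.45672607421875), 2.3031539916992188)
red 1323 ((186.47247314453125, 387.6592102050781), (188.8397979736328, 1046.6171875), 50.02438735961914)Traceback (most recent call last):
  File "<stdin>", line 13, in <module>
  File "<stdin>", line 5, in rects
  File "h.py", line 9, in ray
    K,p,Rm,_=cam(n); d=np.linalg.solve(K,[uv[0],uv[1],1.]); d=Rm@np.array([d[0],-d[1],-d[2]])
             ~~~^^^
  File "h.py", line 5, in cam
    m=camera_model(n); o=np.array(m['orientation'],float)
ValueError: time passes only in moves, steps and waits
```

```bash
cat > plan.py <<'E'
from h import *
O=np.array([644.,-39.]); yaw=.037
def W(x,y): c,s=np.cos(yaw),np.sin(yaw); return O+[c*x-s*y,s*x+c*y]
def rk(p): d=np.array(p)[:2]-O; c,s=np.cos(yaw),np.sin(yaw); return np.array([c*d[0]+s*d[1],-s*d[0]+c*d[1]])
def go(x,y,z,ang=None):
    "tool shifts to rack (x,y), world z tip height"
    o=get_obs(); M=R.from_rotvec(o['orientation']).as_matrix(); p=np.array(o['ee_pos'])
    tip=p+M[:,1]*17
    w=np.r_[W(x,y),z]; 
    print('t',round(float(o['t']),2),'tip world',tip.round(1),'rack',rk(tip).round(1),'F',np.round(o['ft_force'],1),'w',round(float(o['width']),1),'toolx yaw in rack',round(float(np.arctan2(M[1,0],M[0,0])-yaw),3),'shift',(M.T@(w-tip)).round(1))
    return M
E
python3 - <<'E'
from plan import *
print(go(-23,130,75).round(3)); print(W(-23,130),W(-23,26),W(-115,-108))
for n in('top','scene'):
  im=cv2.imread(f'pics/{n}0.png')
  for y in(158,-158):
    for x in (-35,-11):
      cv2.circle(im,tuple(int(v) for v in proj(n,np.r_[W(x,y),50]).round()),1,(0,255,0),-1)
  for y in(130,78,26): cv2.circle(im,tuple(int(v) for v in proj(n,np.r_[W(-23,y),50]).round()),1,(0,0,255),-1)
  for x in(35,): 
    for y in (-156,-104,-52,0,52,104,156): cv2.circle(im,tuple(int(v) for v in proj(n,np.r_[W(x,y),42]).round()),1,(0,255,255),-1)
  c,s=np.cos(.142),np.sin(.142)
  for a,b in((50,13),(50,-13),(-50,18),(-50,-18)): cv2.circle(im,tuple(int(v) for v in proj(n,[533+c*a-s*b,-151.7+s*a+c*b,26]).round()),1,(255,0,255),-1)
  cv2.imwrite(f'pics/o{n}.png',im)
a=cv2.imread('pics/otop.png')[110:200,255:390]; b=cv2.imread('pics/oscene.png')[190:320,260:415]
cv2.imwrite('pics/o.png',np.vstack([cv2.resize(a,(450,300)),cv2.resize(b,(358,300))] if 0 else [cv2.resize(a,(435,290)),cv2.resize(b,(435,310))]))
E
```

```text
t 1.55 tip world [180.4 598.4 222.7] rack [-439.7  654.1] F [ 0.3 -0.  -0.1] w 87.9 toolx yaw in rack 1.241 shift [-360.9  147.7 -564. ]
[[ 0.289  0.    -0.957]
 [ 0.957 -0.     0.289]
 [-0.    -1.    -0.   ]]
[616.20683911  90.06021931] [620.05396119 -13.86860081] [ 533.07379683 -151.18011165]
```

View pics/o.png

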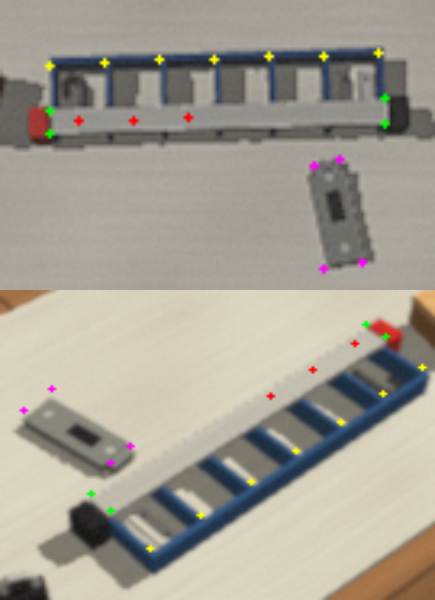

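The overlay agrees with the rack in the top view: the rail corners and gap marks sit right to about 1 px. The plate's yaw is larger than I drew, about 0.22, with its centre near y = -154. Next I move above the first gap.

Emit:
arm_command(targets=[[0, 0, 0, -0.11], [0, 0, 0, -0.11], [0, 0, 0, -0.11], [-30.8, 8.3, -24.5, 0], [-30.8, 8.3, -24.5, 0], [-30.8, 8.3, -24.5, 0], [-30.8, 8.3, -24.5, 0], [-30.8, 8.3, -24.5, 0], [-30.8, 8.3, -24.5, 0], [-30.8, 8.3, -24.5, 0], [-30.8, 8.3, -24.5, 0], [-30.8, 8.3, -24.5, 0], [-30.8, 8.3, -24.5, 0], [-30.8, 8.3, -24.5, 0], [-30.8, 8.3, -24.5, 0], [-30.8, 8.3, -24.5, 0], [-30.8, 8.3, -24.5, 0], [-30.8, 8.3, -24.5, 0], [-30.8, 8.3, -24.5, 0], [-30.8, 8.3, -24.5, 0]], gripper=0)

```text
t: 3.22
ee_pos: [617.2, 88.9, 98.2]
orientation: [-1.192, -1.237, 1.236]
ft_force: [-0.8, 0.7, 0.3]
width: 0.7
```

Emit:
arm_command(targets=[[0, 0, 0, 0], [0, 0, 0, 0], [0, 0, 0, 0]])

```text
t: 3.47
ee_pos: [615.5, 90.7, 98.3]
orientation: [-1.191, -1.235, 1.236]
ft_force: [-0.3, -0.3, 0.5]
width: 0.7
```

Run:
```python
from plan import *
go(-23,130,56)
for n in('top','scene'):
  im=get_image(n); o=get_obs(); M=R.from_rotvec(o['orientation']).as_matrix(); tip=o['ee_pos']+M[:,1]*17
  q=proj(n,tip).round().astype(int); print(n,q)
  u,v=proj(n,np.r_[W(-23,130),50]).round().astype(int)
  cv2.circle(im,tuple(int(a) for a in q),1,(0,0,255),-1)
  c=im[max(v-50,0):v+50,u-60:u+60]; cv2.imwrite(f'pics/t_{n}.png',cv2.resize(c,None,fx=3.3,fy=3.3))
cv2.imwrite('pics/t.png',np.hstack([cv2.imread('pics/t_top.png'),cv2.imread('pics/t_scene.png')]))
```

```text
t 3.47 tip world [615.5  90.7  81.3] rack [-23.7 130.6] F [-0.3 -0.3  0.5] w 0.7 toolx yaw in rack 1.57 shift [-0.6 25.3 -0.7]
top [278 145]
scene [387 203]
```

View pics/t.png

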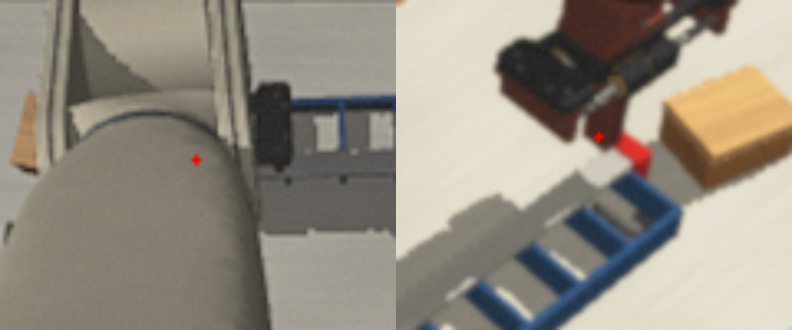

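The scene view shows the closed fingertips at (387,203), above the rail just inside the red cap, which agrees with the arm's own reading. I'll descend to touch.

Emit:
arm_command(targets=[[0, 14, 0, 0], [0, 13, 0, 0], [0, 1, 0, 0], [0, 1, 0, 0], [0, 0, 0, 0]])

```text
t: 3.98
ee_pos: [615.5, 90.9, 68.9]
orientation: [-1.19, -1.236, 1.238]
ft_force: [0.0, 0.3, -0.4]
width: 0.5
```

Emit:
arm_command(targets=[[0, 1, 0, 0], [0, 1, 0, 0], [0, 0, 0, 0]])

```text
t: 4.23
ee_pos: [616.2, 90.6, 67.7]
orientation: [-1.192, -1.237, 1.236]
ft_force: [-1.3, -0.2, -0.8]
width: 0.5
```

Emit:
arm_command(targets=[[0, 1, 0, 0], [0, 0, 0, 0], [0, 0, 0, 0]])

```text
t: 4.48
ee_pos: [616.3, 90.6, 67.4]
orientation: [-1.192, -1.237, 1.236]
ft_force: [-1.8, -0.4, 4.4]
width: 0.4
```

Emit:
arm_command(targets=[[0, 1, 0, 0], [0, 0, 0, 0], [0, 0, 0, 0]])

```text
t: 4.73
ee_pos: [616.4, 90.7, 67.3]
orientation: [-1.192, -1.237, 1.236]
ft_force: [-4.6, -0.6, 13.6]
width: 0.4
```

Emit:
arm_command(targets=[[-4, 0, 0, 0], [-6, 0, 0, 0], [-6, 0, 0, 0], [-6, 0, 0, 0], [-6, 0, 0, 0], [-6, 0, 0, 0], [-6, 0, 0, 0], [-6, 0, 0, 0], [-6, 0, 0, 0]])

```text
t: 5.48
ee_pos: [619.8, 39.6, 67.4]
orientation: [-1.193, -1.24, 1.233]
ft_force: [0.8, 6.2, 9.3]
width: 0.4
```

```bash
python3 -c "
from plan import *
go(-23,26,50)"
```

```text
t 5.48 tip world [619.9  39.6  50.4] rack [-21.2  79.5] F [0.8 6.2 9.3] w 0.4 toolx yaw in rack 1.571 shift [-53.5   0.3   1.8]
```

Emit:
arm_command(targets=[[-6, 0.2, 0.5, 0], [-6, 0, 0.5, 0], [-6, 0, 0, 0], [-6, 0, 0, 0], [-6, 0, 0, 0], [-6, 0, 0, 0], [-6, 0, 0, 0], [-6, 0, 0, 0], [-3, 0, 0, 0], [0, 0, 0, 0]])

```text
t: 6.32
ee_pos: [620.8, -12.0, 67.4]
orientation: [-1.194, -1.24, 1.233]
ft_force: [0.5, 2.8, 9.7]
width: 0.1
```

```bash
python3 -c "
from plan import *
go(-23,26,50)"
```

```text
t 6.32 tip world [620.9 -12.   50.4] rack [-22.1  27.9] F [0.5 2.8 9.7] w 0.1 toolx yaw in rack 1.57 shift [-1.9  0.4  0.9]
```

Contact held at about 10 N at y ≈ 28, over the third gap. I'll lift straight up, go beside the plate, open the fingers and turn.

Emit:
arm_command(targets=[[0, -10, 0, 0], [0, -30, 0, 0], [0, -20, 0, 0], [-25, 0, 11.6, 0], [-25, 0, 11.6, 0], [-25, 0, 11.6, 0], [-25, 0, 11.6, 0], [-25, 0, 11.6, 0], [-25, 0, 11.6, 0], [-25, 0, 11.6, 0], [-25, 0, 11.6, 0], [0, 0, 0, 0.12], [0, 0, 0, 0.12], [0, 0, 0, 0.12], [0, 0, 0, 0.12], [0, 0, 0, 0.12], [0, 0, 0, 0.12], [0, 0, 0, 0.12], [0, 0, 0, 0.12]])

```text
t: 7.9
ee_pos: [533.4, -215.7, 125.9]
orientation: [-1.512, -0.503, 0.503]
ft_force: [0.1, 0.6, 0.2]
width: 0.5
```

Emit:
arm_command(targets=[[0, 0, 0, 0.12], [0, 0, 0, 0.12], [0, 0, 0, 0.12], [0, 0, 0, 0.12], [0, 0, 0, 0.12], [0, 0, 0, 0.0], [0, 0, 0, 0.0]], gripper=68)

```text
t: 8.48
ee_pos: [533.5, -215.7, 125.7]
orientation: [-1.571, -0.041, 0.04]
ft_force: [-0.6, 0.4, 0.2]
width: 43.6
```

Run:
```python
from plan import *
go(-115,-170,18); print(get_obs()['qpos'])
im=get_image('scene'); im2=im.copy()
for s in silhouettes('scene','latch_plate'): print(s['conf'],s['at'])
def mark(x,y,z,c): 
  u=proj('scene',np.r_[W(x,y),z]).round().astype(int); cv2.circle(im,tuple(int(a) for a in u),1,c,-1)
for y in(-158,158):
  for x in(-35,-11): mark(x,y,50,(0,255,0))
for x in(-158,-145,-85,-72): mark(x,-160,12,(0,0,255))
for x in(-165,-65):
  mark(x,-124,26,(255,0,255)); mark(x,26,12,(255,0,0))
cv2.imwrite('pics/s1.png',cv2.resize(im[180:330,220:420],(800,600)))
```

```text
t 8.48 tip world [ 533.5 -215.7  108.7] rack [-117.  -172.5] F [-0.6  0.4  0.2] w 43.6 toolx yaw in rack 0.015 shift [ 2.  90.7  2.5]
[-4.04829813e-01  5.05470819e-01  1.81359462e+00 -1.51721990e-04
  8.22398329e-01 -4.56290705e-01]
0.92 [151.4, 226.3]
0.85 [292.6, 255.4]
0.56 [199.2, 200.4]
```

View pics/s1.png

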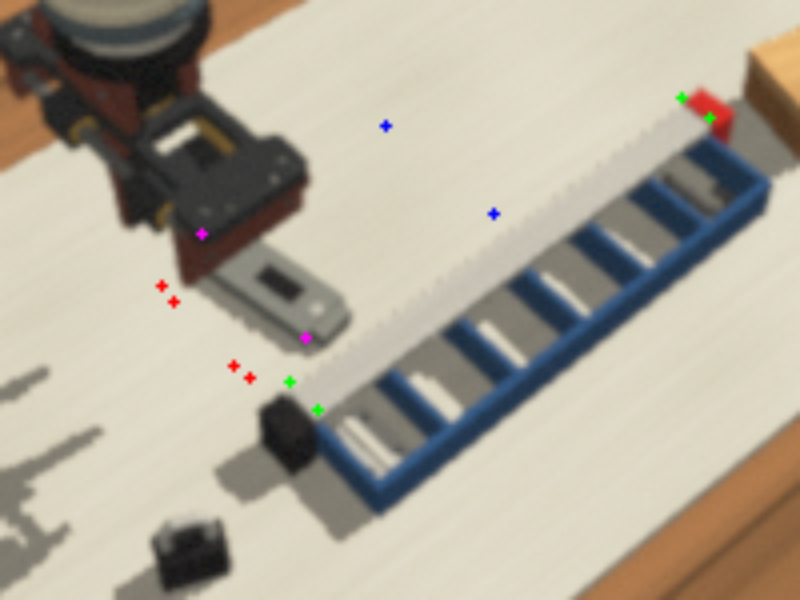

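The scene view shows the hand beside the plate. The landing spots, marked around (165,295) and (240,370) in the crop, are clear of the plate, rack and padlock. I'll descend.

Emit:
arm_command(targets=[[0, 20, 0, 0], [0, 30, 0, 0], [0, 25, 0, 0], [0, 10, 0, 0], [0, 5.5, 0, 0], [0, 0, 0, 0]])

```text
t: 9.08
ee_pos: [533.2, -215.5, 34.2]
orientation: [-1.57, -0.037, 0.04]
ft_force: [0.1, 0.1, -0.8]
width: 59.8
```

Emit:
arm_command(targets=[[0, 0, 8, 0], [0, 0, 8, 0], [0, 0, 8, 0], [0, 0, 8, 0], [0, 0, 8, 0], [0, 0, 0, 0]])

```text
t: 9.58
ee_pos: [531.6, -174.0, 35.3]
orientation: [-1.57, -0.039, 0.039]
ft_force: [0.6, -0.7, -0.6]
width: 59.5
```

Run:
```python
from plan import *
go(-115,-10,18)
im=get_image('scene')
cv2.imwrite('pics/s2.png',cv2.resize(im[190:310,240:400],(800,600)))
```

```text
t 9.58 tip world [ 531.6 -174.    18.3] rack [-117.3 -130.7] F [ 0.6 -0.7 -0.6] w 59.5 toolx yaw in rack 0.013 shift [  3.8   0.3 120.7]
```

View pics/s2.png

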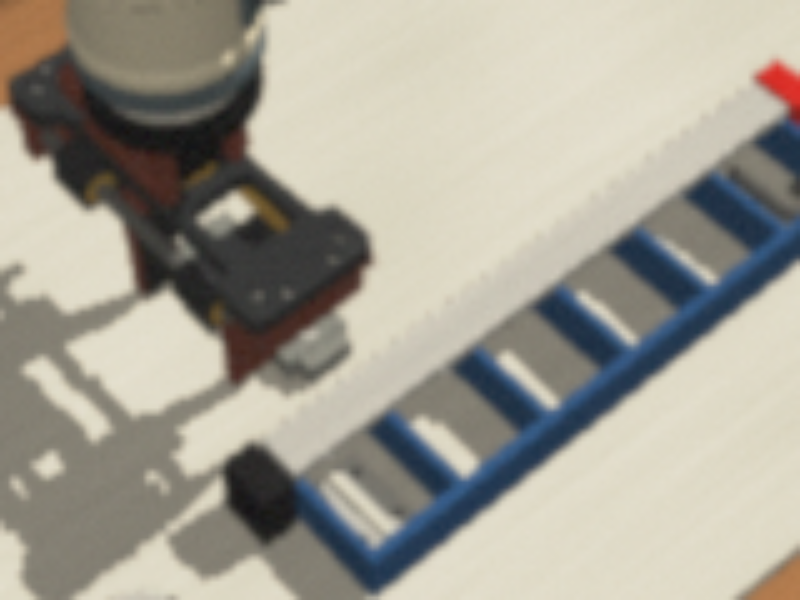

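Emit:
arm_command(targets=[[0, 0, 5, 0.013], [0, 0, 7, 0], [0, 0, 7, 0], [0, 0, 7, 0], [0, 0, 7, 0], [0, 0, 7, 0], [0, 0, 7, 0], [0, 0, 7, 0], [0, 0, 7, 0], [0, 0, 7, 0]])

```text
t: 10.47
ee_pos: [529.1, -107.0, 34.8]
orientation: [-1.571, -0.027, 0.028]
ft_force: [-0.5, 0.4, 0.5]
width: 59.5
```

Emit:
arm_command(targets=[[0, 0, 7, 0], [0, 0, 7, 0], [0, 0, 7, 0], [0, 0, 7, 0], [0, 0, 7, 0], [0, 0, 7, 0], [0, 0, 5, 0], [0, 0, 4, 0], [0, 0, 3, 0], [0, 0, 2, 0], [0, 0, 0, 0]])

```text
t: 11.38
ee_pos: [527.2, -51.4, 34.9]
orientation: [-1.571, -0.028, 0.028]
ft_force: [-0.6, 0.2, -0.0]
width: 59.7
```

Run:
```python
from plan import *
go(-115,-2,18)
n='scene';im=get_image(n)
for s in silhouettes(n,'latch_plate'):
  P=np.array([rk(ray(n,p,24)) for p in np.argwhere(s['pixels'])[:,::-1]],np.float32); print(round(s['conf'],2),len(P),cv2.minAreaRect(P),P.min(0),P.max(0))
for x,y in((-165,8),(-65,8),(-165,44),(-65,44)):
  u=proj(n,np.r_[W(x,y),26]).round().astype(int); cv2.circle(im,tuple(int(a) for a in u),1,(255,0,255),-1)
cv2.imwrite('pics/s3.png',cv2.resize(im[160:310,240:440],(800,600)))
```

```text
t 11.38 tip world [527.2 -51.4  17.9] rack [-117.2   -8.1] F [-0.6  0.2 -0. ] w 59.7 toolx yaw in rack -0.002 shift [ 2.2 -0.1  6.1]
0.66 608 ((-394.3024597167969, -316.634521484375), (107.66812133789062, 50.306400299072266), 41.91709899902344) [-442.4731  -358.50473] [-343.14456 -271.29633]
0.64 285 ((-380.92425537109375, -193.32858276367188), (77.75544738769531, 36.857635498046875), 34.31528091430664) [-417.81314 -221.60222] [-341.6224  -165.23781]
0.62 297 ((-4.81049919128418, -251.5689239501953), (38.48394775390625, 39.75511169433594), 66.89055633544922) [ -25.48709 -273.9095 ] [  18.3392  -231.31203]
0.55 125 ((-102.47660827636719, 13.850561141967773), (99.02416229248047, 38.69599914550781), 8.302903175354004) [-154.26372     -1.5224612] [-52.505013  37.628773]
```

View pics/s3.png

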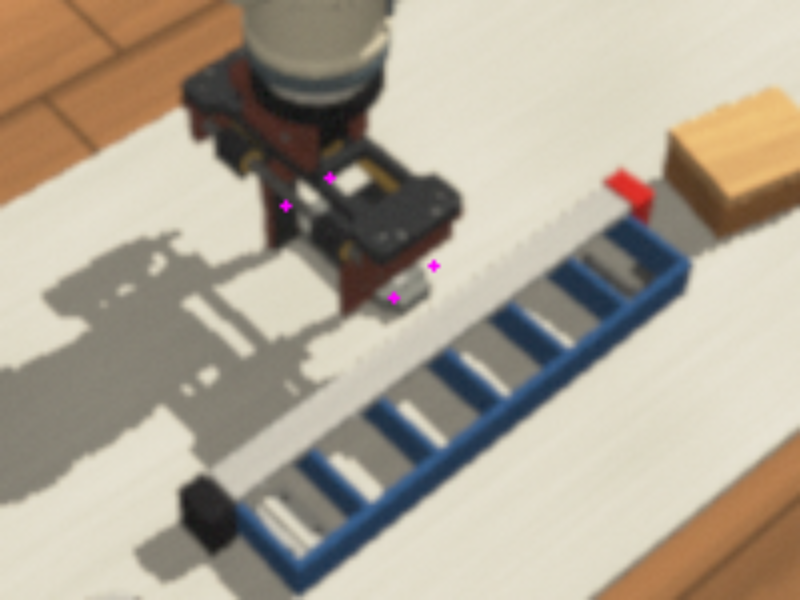

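The plate's nose shows at (410,295) in the crop, against the front finger and short of the rail. I'll push a little more, then back off, lift, and go behind the tail.

Emit:
arm_command(targets=[[0, 0, 3, 0], [0, 0, 2, 0], [0, 0, 1, 0], [0, 0, 0, 0], [0, 0, -12, 0], [0, 0, -12, 0], [0, -30, 0, 0], [0, -30, 0, 0], [-25, 0, 8, 0], [-25, 0, 8, 0], [-25, 0, 8, 0], [-25, 0, 8, 0], [-5, 0, 18, 0]])

```text
t: 12.57
ee_pos: [416.8, -24.8, 94.6]
orientation: [-1.571, -0.022, 0.029]
ft_force: [-0.7, -0.0, -0.8]
width: 59.4
```

Emit:
arm_command(targets=[[0, 0, 0, -0.12], [0, 0, 0, -0.12], [0, 0, 0, -0.12], [0, 0, 0, -0.12], [0, 0, 0, -0.12], [0, 0, 0, -0.12], [0, 0, 0, -0.12], [0, 0, 0, -0.12], [0, 0, 0, -0.12], [0, 0, 0, -0.12], [0, 0, 0, -0.12], [0, 0, 0, -0.12], [0, 0, 0, -0.12], [0, 0, 0, 0]], gripper=9)

```text
t: 13.73
ee_pos: [421.4, -24.4, 95.0]
orientation: [-1.196, -1.23, 1.229]
ft_force: [-0.4, -0.4, 0.2]
width: 8.0
```

Run:
```python
from plan import *
go(-200,26,18)
ims=[]
for n in('scene','top'):
  im=get_image(n)
  for s in silhouettes(n,'latch_plate'):
    P=np.array([rk(ray(n,p,24)) for p in np.argwhere(s['pixels'])[:,::-1]],np.float32); print(n,round(s['conf'],2),len(P),cv2.minAreaRect(P),P.min(0),P.max(0))
  for x,y in((-153,8),(-53,13),(-153,44),(-53,39)):
    u=proj(n,np.r_[W(x,y),26]).round().astype(int); im[u[1],u[0]]=(255,0,255)
  u,v=proj(n,np.r_[W(-90,26),26]).round().astype(int)
  ims.append(cv2.resize(im[v-50:v+50,u-65:u+65],(520,400) if 0 else (390,300),interpolation=cv2.INTER_NEAREST))
cv2.imwrite('pics/s4.png',np.hstack(ims))
```

```text
t 13.73 tip world [421.4 -24.4  78. ] rack [-221.9   22.8] F [-0.4 -0.4  0.2] w 8.0 toolx yaw in rack 1.561 shift [  3.4  60.  -21.8]
scene 0.85 506 ((-392.92047119140625, -317.72454833984375), (102.38603210449219, 42.862117767333984), 45.1499137878418) [-439.37128 -356.64502] [-344.77383 -272.88297]
scene 0.6 537 ((-106.04153442382812, 24.48247528076172), (106.77371978759766, 43.32966995239258), 0.8117102384567261) [-159.3959       2.8040347] [-52.505013  46.478264]
scene 0.49 300 ((-378.0487060546875, -191.18939208984375), (79.81060791015625, 38.14421081542969), 30.171152114868164) [-414.62512 -219.84953] [-338.21445 -161.39629]
top 0.96 419 ((-411.5614013671875, -304.62255859375), (102.22715759277344, 38.52295684814453), 42.402381896972656) [-453.26004 -347.41034] [-368.2954  -262.99228]
top 0.79 196 ((-93.1082992553711, 29.832515716552734), (30.7601261138916, 59.1259765625), 87.93055725097656) [-123.20532    13.846127] [-63.129734  45.015636]
top 0.71 202 ((-400.0595703125, -181.61862182617188), (71.4850082397461, 26.344512939453125), 36.22346115112305) [-430.54694 -207.32327] [-367.0401  -155.08298]
top 0.24 828 ((-18.730680465698242, -1.0015869140625), (322.1949157714844, 25.75278663635254), 89.63773345947266) [ -31.934587 -162.13405 ] [ -5.52285 160.15483]
```

View pics/s4.png

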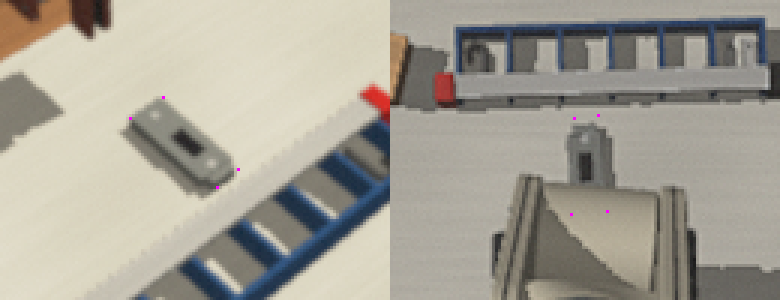

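The scene crop shows the plate square to the rack, facing the third gap, with its nose at about (225,178) in the crop. Its centre is at y ≈ 25 ± 2 and its yaw about 0. In the top view the nose lies between the third gap's dividers. I'll go down behind the tail and push.

Emit:
arm_command(targets=[[3, 20, 0, -0.01], [0, 25, 0, 0], [0, 10, 0, 0], [0, 5, 0, 0], [0, 0, 0, 0], [0, 0, -8, 0], [0, 0, -8, 0], [0, 0, -8, 0], [0, 0, -8, 0], [0, 0, -6, 0], [0, 0, -6, 0], [0, 0, -6, 0], [0, 0, -6, 0], [0, 0, -6, 0], [0, 0, -6, 0], [0, 0, -6, 0], [0, 0, 0, 0]])

```text
t: 15.35
ee_pos: [496.8, -17.9, 35.0]
orientation: [-1.194, -1.236, 1.234]
ft_force: [0.0, 0.2, -0.1]
width: 7.9
```

Run:
```python
from plan import *
go(-75,26,18)
n='scene';im=get_image(n)
for s in silhouettes(n,'latch_plate'):
    P=np.array([rk(ray(n,p,24)) for p in np.argwhere(s['pixels'])[:,::-1]],np.float32); print(n,round(s['conf'],2),len(P),cv2.minAreaRect(P),P.min(0),P.max(0))
u,v=proj(n,np.r_[W(-60,26),26]).round().astype(int)
cv2.imwrite('pics/s5.png',cv2.resize(im[v-50:v+50,u-65:u+65],(780,600)))
```

```text
t 15.35 tip world [496.8 -17.9  18. ] rack [-146.3   26.5] F [ 0.   0.2 -0.1] w 7.9 toolx yaw in rack 1.568 shift [ -0.3   0.1 -71.3]
scene 0.73 460 ((-90.63812255859375, 24.191234588623047), (88.319580078125, 42.7495231628418), 0.03201742470264435) [-134.80258      2.8040347] [-46.471485  45.550255]
scene 0.62 249 ((-380.7228088378906, -193.19163513183594), (76.13917541503906, 31.54338836669922), 35.58806610107422) [-416.37344 -219.84953] [-344.57697 -163.28056]
```

View pics/s5.png

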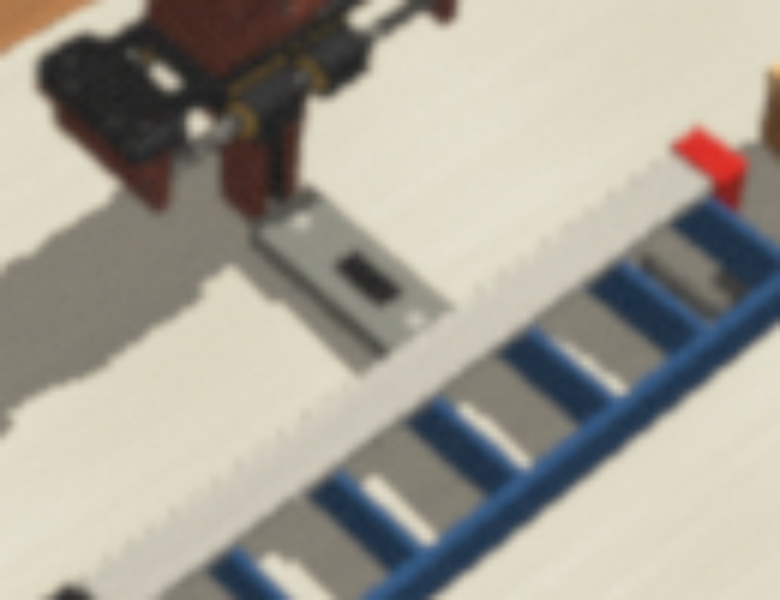

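The crop shows the nose reaching the rail at about (415,330), between the second and third divider lines counted from the red end, with margin on both sides. I'll continue pushing.

Emit:
arm_command(targets=[[0, 0, -5, 0], [0, 0, -5, 0], [0, 0, -5, 0], [0, 0, -5, 0], [0, 0, -5, 0], [0, 0, -5, 0], [0, 0, -5, 0], [0, 0, -5, 0], [0, 0, -5, 0], [0, 0, -5, 0], [0, 0, -5, 0], [0, 0, 0, 0]])

```text
t: 16.45
ee_pos: [551.6, -16.0, 35.0]
orientation: [-1.194, -1.236, 1.234]
ft_force: [0.2, 0.0, 0.9]
width: 7.9
```

Emit:
arm_command(targets=[[0, 0, -3, 0], [0, 0, -3, 0], [0, 0, -2, 0], [0, 0, 0, 0]])

```text
t: 16.78
ee_pos: [558.6, -15.8, 34.9]
orientation: [-1.193, -1.235, 1.234]
ft_force: [-1.0, 0.7, -0.3]
width: 7.8
```

Emit:
arm_command(targets=[[0, 0, -2, 0], [0, 0, -2, 0], [0, 0, 0, 0]])

```text
t: 17.03
ee_pos: [562.5, -15.6, 34.9]
orientation: [-1.193, -1.235, 1.234]
ft_force: [-0.0, -0.1, 0.4]
width: 8.1
```

```bash
python3 -c "
from plan import *
go(-75,26,18)"
```

```text
t 17.03 tip world [562.5 -15.6  17.9] rack [-80.6  26.4] F [-0.  -0.1  0.4] w 8.1 toolx yaw in rack 1.568 shift [-0.3 -0.1 -5.6]
```

Emit:
arm_command(targets=[[0, 0, -2, 0], [0, 0, -1, 0], [0, 0, 0, 0]])

```text
t: 17.28
ee_pos: [565.4, -15.5, 34.9]
orientation: [-1.193, -1.235, 1.234]
ft_force: [0.4, -0.1, 0.0]
width: 7.5
```

Emit:
arm_command(targets=[[0, 0, -1, 0], [0, 0, -1, 0], [0, 0, 0, 0]])

```text
t: 17.53
ee_pos: [567.3, -15.5, 34.9]
orientation: [-1.193, -1.235, 1.234]
ft_force: [-0.3, -0.5, 0.2]
width: 7.7
```

Emit:
arm_command(targets=[[0, 0, -1, 0], [0, 0, -1, 0], [0, 0, 0, 0]])

```text
t: 17.78
ee_pos: [568.4, -15.4, 34.8]
orientation: [-1.192, -1.233, 1.235]
ft_force: [-3.7, -0.8, 2.5]
width: 8.1
```

Emit:
arm_command(targets=[[0, 0, -1, 0], [0, 0, -1, 0], [0, 0, 0, 0], [0, 0, 0, 0]])

```text
t: 18.12
ee_pos: [568.6, -15.4, 34.6]
orientation: [-1.189, -1.231, 1.237]
ft_force: [-7.8, -1.3, 7.1]
width: 7.8
```

```bash
python3 -c "
from plan import *
go(-75,26,18)"
```

```text
t 18.12 tip world [568.5 -15.4  17.6] rack [-74.6  26.4] F [-7.8 -1.3  7.1] w 7.8 toolx yaw in rack 1.568 shift [-0.4 -0.4  0.4]
```

The plate is hard against a stop, with 8 N and no further travel. The fingers are at rack x ≈ -74.6, where fully home calls for about -75. I'll back off and clear.

Emit:
arm_command(targets=[[0, 0, 3, 0], [0, 0, 10, 0], [0, 0, 20, 0], [0, 0, 20, 0], [0, -30, 10, 0], [0, -40, 10, 0], [0, -40, 10, 0], [0, -40, 10, 0], [0, 0, 30, 0], [0, 0, 0, 0], [0, 0, 0, 0]])

```text
t: 19.03
ee_pos: [447.3, -19.5, 185.4]
orientation: [-1.194, -1.235, 1.233]
ft_force: [0.0, -0.0, -0.4]
width: 7.7
```

Run:
```python
from plan import *
go(-75,26,18)
ims=[]
for n in('scene','top'):
  im=get_image(n)
  for s in silhouettes(n,'latch_plate')[:3]:
    P=np.array([rk(ray(n,p,24)) for p in np.argwhere(s['pixels'])[:,::-1]],np.float32); print(n,round(s['conf'],2),len(P),P.min(0),P.max(0))
  print([(t,[(round(d['conf'],2),np.round(d['at'])) for d in tip_of(n,t)]) for t in('wood_box','padlock','hinge','steel_hook')])
  u,v=proj(n,np.r_[W(-20,0),26]).round().astype(int)
  ims.append(cv2.resize(im[v-75:v+75,u-95:u+95],(400,316)))
cv2.imwrite('pics/s6.png',np.hstack(ims))
```

```text
t 19.03 tip world [447.3 -19.5 168.4] rack [-195.9   26.7] F [ 0.  -0.  -0.4] w 7.7 toolx yaw in rack 1.568 shift [  -0.3  150.6 -120.6]
scene 0.85 570 [-440.7963  -357.11047] [-343.14456 -269.41058]
scene 0.84 358 [-63.364334    2.5799248] [31.296728 46.0871  ]
scene 0.72 299 [-417.81314 -221.60222] [-339.91843 -161.39629]
[('wood_box', [(0.8, array([423., 204.])), (0.74, array([390., 230.]))]), ('padlock', []), ('hinge', [(0.66, array([315., 289.])), (0.58, array([423., 203.]))]), ('steel_hook', [(0.59, array([395., 233.]))])]
top 0.76 202 [-430.54694 -207.32327] [-367.0401  -155.24014]
top 0.72 387 [-450.43927 -347.41034] [-368.40985 -266.00107]
top 0.64 236 [-60.991478   9.713015] [34.21742 45.05575]
[('wood_box', [(0.7, array([239., 140.]))]), ('padlock', []), ('hinge', [(0.61, array([268., 151.])), (0.46, array([366., 137.]))]), ('steel_hook', [(0.38, array([279., 144.]))])]
```

View pics/s6.png

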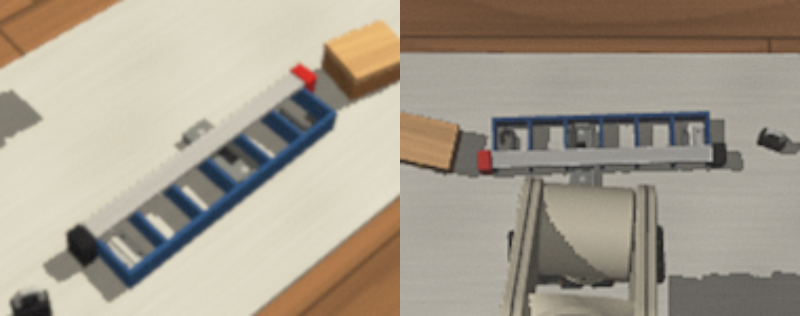

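The plate is in the third gap from the red cap, with its nose at x ≈ 31 to 34 against the back wall and its tail standing out before the rail. The other things are undisturbed and the hand is clear, so I'll hand in.

```bash
python3 -c "
from workcell import *
print(close_job())"
```

```text
the job is handed in; nothing more can be done
None
```

The job is done and handed in at about 19 s, well inside the 67 s limit.

- **Rail:** I ran the closed fingertips along the rail top from the first gap (y ≈ 130) to the third (y ≈ 28). Every reading along the way showed contact at about 9–14 N. I lifted straight off over the third gap.
- **Plate:** With the fingertips only, I pushed the grey plate sideways until it faced the third gap, then lengthwise under the rail. It stopped at about 8 N with no further travel. The fingers were then at rack x ≈ -74.6, where fully home calls for about -75.
- **Last checks:** The pictures put the plate between about -62 and +33 in rack x, against -65 to 35 expected, so it agrees within camera error. It lies within the third gap. The hand was clear, with about 0 N on the wrist.
- **Other things:** The box, hinge and hook were detected where they started, within 3–4 pixels. The network did not report the padlock in the final pictures, but I could see it standing at its place in both.
- **Disagreements:** The two cameras differed by a few mm on the rack's position. The network's first yaw for the plate (0.14) was below what the picture showed (about 0.22). Neither affected the result.

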